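# Reset the tripped breaker under the pouch sealer's push-latch cover

### The job

The pouch sealer is dead because one of the three breakers under its grey service cover has tripped. With closed fingertips, press the free edge of the cover so that it pops open, push the breaker button that stands out fully in, then push the cover over and press it until it latches shut again. Only press and push: pick nothing up, and leave the things lying about where they are.

Things in the scene. Friction and masses are not known exactly. Their poses are not given: they have to be found in the camera images.
- sealer: Pouch heat sealer, a fixed white machine 240 mm deep (its x), 500 mm long (its y), flat deck 200 mm above the bench, sloped console on its -x side. Origin: centre of its underside, z up. Near the deck's -y end sits the grey service cover, 130 mm along the sealer's x, 74 mm along its y, top face 24 mm above the deck when shut.
- cover_hinge (a point): Point half-way along the cover's hinge line, 5 mm above the deck. The hinge line runs along the sealer's x; from it the shut cover reaches 70 mm in the sealer's +y direction (to its free edge) and 4 mm in -y. Nothing stands behind the hinge.
- cover_edge (a point): Point on the cover, half-way along the free edge, at its upper outer corner: 70 mm from the hinge line towards the sealer's +y and 19 mm above the hinge line when shut. It moves with the cover. The latch is under this edge; three short ribs on the outer face mark the place to press.
- cover (a joint): Cover angle, rad: 0 shut and latched, 1.40 popped open (nearly upright, outer face to the sealer's -y). Push-push latch, opening spring and damper. Press the shut free edge 4.5 mm down (to -0.06, 3 to 7 N, then a firm stop) and let go: it swings open in 2 s. To relatch, push the outer face round and down (1 to 5 N) and 4 mm past flush to a firm stop (-0.05), let go: it returns to 0, stays.
- button_1 (a joint): Travel of the push button of one of three push-to-reset breakers under the cover, m: 0 = standing out (tripped), 0.007 = fully in. Takes about 3 to 4 N and stays where it is left. One of the three starts standing out, the other two fully in.
- button_2 (a joint): Travel of the push button of one of three push-to-reset breakers under the cover, m: 0 = standing out (tripped), 0.007 = fully in. Takes about 3 to 4 N and stays where it is left. One of the three starts standing out, the other two fully in.
- button_3 (a joint): Travel of the push button of one of three push-to-reset breakers under the cover, m: 0 = standing out (tripped), 0.007 = fully in. Takes about 3 to 4 N and stays where it is left. One of the three starts standing out, the other two fully in.
- button_1_top (a point): Centre of the top of that breaker's round white button (button_1), 13 mm across: 16.5 mm above the deck standing out, 9.5 mm fully in. The three stand in a row along the sealer's x, 36 mm apart, 38 mm from the hinge line towards the sealer's +y; which of them stands where varies.
- button_2_top (a point): Centre of the top of that breaker's round white button (button_2), 13 mm across: 16.5 mm above the deck standing out, 9.5 mm fully in. The three stand in a row along the sealer's x, 36 mm apart, 38 mm from the hinge line towards the sealer's +y; which of them stands where varies.
- button_3_top (a point): Centre of the top of that breaker's round white button (button_3), 13 mm across: 16.5 mm above the deck standing out, 9.5 mm fully in. The three stand in a row along the sealer's x, 36 mm apart, 38 mm from the hinge line towards the sealer's +y; which of them stands where varies.
- tape_roll: Loose roll of indicator tape lying flat on the sealer's deck, 60 mm outside, 38 mm hole, 24 mm high; origin under its centre. To be left where it is.
- gallipot: Loose steel bowl (gallipot), 70 mm across the rim, 35 mm high, on the sealer's deck; origin under its centre. To be left where it is.
- forceps: Loose steel dressing forceps, 190 mm long, 12 mm high, lying on the bench; origin under the middle. To be left where it is.
- instrument_box: Loose steel instrument box, 110 x 200 x 45 mm, five compartments, its hinged lid standing open on the far side (to 143 mm high); origin under its centre. To be left where it is.
- spray_bottle: Loose spray bottle, 72 mm across, 192 mm high, standing; origin under its centre. To be left where it is.
- carton: Loose paper carton, 70 x 110 x 35 mm; origin under its centre. To be left where it is.

How it is judged (in metres and radians):
On the way, in this order (a step that is already met when the one before it is completed fails the run):
1. the cover has been released and has swung open (beyond 1.2 rad) (value of joint cover above 1.2 rad), for 0.2 s.
2. with the cover open, the tripped breaker's button is pushed fully in (6 mm or more of 7) (value of joint button_1 above 0.006 m and value of joint cover above 0.8 rad), for 0.2 s.
At the end, for the whole second after the job is handed in: The cover is latched shut, within 0.025 rad of flush and at rest with nothing holding it, and all three breaker buttons are in (6 mm or more of 7) (value of joint each of button_1, button_2, button_3 above 0.006 m and value of joint cover between -0.025 and 0.025 rad and velocity of joint cover below 0.05 rad/s); the robot touches nothing.
It fails at once if something lying on the sealer is picked up or shifted by more than 25 mm (distance of any of tape_roll, gallipot from where it was at the start of the episode above 0.025 m).
It fails at once if something lying on the bench is picked up or shifted by more than 25 mm (distance of any of forceps, instrument_box, spray_bottle, carton from where it was at the start of the episode above 0.025 m).
It also fails if it takes over 64 s, if anything falls off the work surface, if the arm or the gripper's body presses on something with over 40 N, if the wrist force passes 120 N, or if a joint passes its speed limit or range.

### The arm

A 6-joint arm with a two-finger parallel gripper is mounted at the origin on the work surface. World frame = base frame: x ahead of the robot, y to its left, z up, the work surface at z = 0. Lengths are in mm, angles in degrees, forces in N, time in s.
With the tool pointing down it reaches from about 300 to 850 mm from the base axis. Payload 4.2 kg.
Tool frame: the origin (TCP) lies on the centre line of the jaws, within the pads' length; the fingertips stand 14 mm ahead of it and the grasp point (between the pads) lies 5 mm behind it (env.finger_overhang is the z of the fingertips in the tool frame, in mm); z points along the fingers, y is the line along which they close (so a half turn about z gives the same grasp; the last joint's range is limited). The gripper opens to 91 mm and grips with 3 to 60 N. Pads are 32 mm wide; open, the fingers measure 118 mm over their backs; the gripper's body (76 mm by 178 mm) begins 60 mm behind the grasp point.
Start: joints at [-72.708, 18.312, 89.639, -0, 72.044, -1.146], TCP at [181.861, -545.498, 227.976] pointing down, gripper open.
Joint ranges: [-177.97, 177.97], [-48.28, 115.42], [12.27, 149.76], [-77.06, 257.06], [2.81, 150.46], [-146.56, 146.56]. Speed limits (degrees/s): [147.25, 147.25, 180, 180, 180, 180].

### API

Orientations are given as [roll, pitch, yaw] about the fixed x, y, z axes, in that order (R = Rz(yaw) Ry(pitch) Rx(roll)).
In Python, from workcell import sensors, viewer, env gives the robot as it stands. The module is installed in compiled form; this text tells all that it offers.
- The arm moves only by the tool step_arm, never from a script. Its argument "plan" is one flat list of numbers, 6 for each row, row after row: the shift along the tool's x, y, z in cm, then the turn, a rotation vector about the tool's x, y, z in rad. In form: [x, y, z, wx, wy, wz, x, y, z, wx, wy, wz, ...]. A call has 1 to 5 rows; each row shifts and turns the commanded pose from where the row before left it, along the tool's axes as they then stand; what a row does not reach is not made up. A row lasts 1/12 s, in which the tool goes at most 41.7 mm and 7.16 degrees, less where a joint would pass 70% of its speed; a pose out of reach is approached as far as the arm can. A call is refused whole if a number of a shift passes 4.17 or a number of a turn 0.125, either way. A call with a gripper value outside its range is refused whole. "hand" is the finger opening in cm, from 0 to 9.12, set as the call begins (left out, the last holds). The fingers move at their own pace and stop on an object; "newtons" is the grip in N (left out, the last holds). Time passes only in rows, so rows that do not move let the fingers close. It gives the time, the measured TCP pose, the force, the opening and the grip force at its end, in the units of the state.
- sensors.state(): the state, without advancing time (a new reading comes with each control period).
- viewer.grab_frame(name): name is "scene" or "top" or "wrist"; returns a dict with "img" (400x640x3 uint8, red, green, blue), "fx", "fy", "cx", "cy" (pixels), "k1" (the pictures are not rectified: a ray, as slopes to the right and down, at radius r is drawn at 1 + k1 r^2 times it, then the intrinsics apply), "position" and "attitude" of the camera in the world. Camera axes: x right, y down, z forward; pixel columns grow to the right and rows downward; lengths in mm; the calibration is good to about 2 mm. A picture is of the moment at which its call begins. There is no depth.
- env.job_done(): hands the job in; it is judged then, once.
Trained networks look in a picture, given as the dict that the camera call returned (one of the last four; its "shot" number tells which), for a name from the list of things; names that differ only in an ending like _2 or _b are one class to them, and where a whole thing is asked for, a point or a joint stands for the part that bears it (a point fixed in the world has none). Each returns a list of dicts, best first, with "score" (0 to 1); they miss things now and then, are a little off and sometimes report something else, mostly with a low value. They report only what shows in the picture. A call takes as long as a camera call.
- viewer.boxes_of(name, picture): "location" ([column, row] in pixels, amid what is visible of it).
- viewer.pinpoint(name, picture): "location" ([column, row] in pixels: a listed point, or the origin of a listed thing).
The state is a dict: "time_s": time; "qpos": joint angles; "qvel": joint speeds; "effort": joint torques, N m; "ee_pos": TCP position; "ee_rot": TCP orientation; "force": force on the tool from outside, world axes, zero at the start; "torque": the same for the moment, N m; "gripper_width": finger opening in mm; "gripper_force": force on a finger pad.
Only numpy, scipy, OpenCV 4.12 (cv2) and the standard library are available. Lean on these libraries where they do the work, as an engineer would, in place of code of your own. Each camera call takes 0.05 s, during which the arm holds its last target. There are 200 camera calls.

## Working session

There is one attempt and no reset: what is moved stays moved. The work goes in short steps, Python scripts to look and compute and a tool call to move; the robot and the scene stay as the last step left them, time stands still between calls to the robot, and variables do not carry over. Pictures are saved under pics/ and viewed, at most 10 in all, crops included, and the job is handed in when it is done.

Besides the shell and the picture viewer there is one more tool, called after "Call:" as name(argument=value, ...) on one line, values as JSON. step_arm: Moves the arm, as the interface text tells. Its arguments: {"type":"object","properties":{"plan":{"type":"array","items":{"type":"number"}},"hand":{"type":"number"},"newtons":{"type":"number"}},"required":["plan"]}

```bash
mkdir -p pics
cat > h.py <<'E'
import numpy as np, cv2
from scipy.spatial.transform import Rotation as R
from workcell import sensors, viewer, env
def Rc(f):
    a=np.array(f["attitude"],float)
    if a.shape==(3,3): return a
    if a.size==4: return R.from_quat(a).as_matrix()
    return R.from_euler('xyz',a,degrees=True).as_matrix()
def ray(f,p):
    x=np.array([(p[0]-f["cx"])/f["fx"],(p[1]-f["cy"])/f["fy"]]);u=x.copy()
    for _ in range(20): u=x/(1+f["k1"]*(u@u))
    return np.array(f["position"],float),Rc(f)@np.array([u[0],u[1],1])
def onz(f,p,z):
    o,d=ray(f,p); return o+d*(z-o[2])/d[2]
def proj(f,P):
    c=Rc(f).T@(np.array(P)-f["position"]);u=c[:2]/c[2];u=u*(1+f["k1"]*(u@u))
    return [u[0]*f["fx"]+f["cx"],u[1]*f["fy"]+f["cy"]]
def save(f,n): cv2.imwrite("pics/"+n,f["img"][:,:,::-1])
E
python3 - <<'E'
from h import *
Z=dict(sealer=0,cover_hinge=205,cover_edge=224,tape_roll=200,gallipot=200,forceps=0,instrument_box=0,spray_bottle=0,carton=0)
s=sensors.state();print(s)
for c in("top","scene"):
    f=viewer.grab_frame(c);save(f,c+"0.png");print(c,f["position"],f["attitude"],f["fx"],f["k1"])
    for n,z in Z.items():
        r=viewer.pinpoint(n,f)[:2]
        for q in r: print(n,round(q["score"],2),np.round(q["location"]),np.round(onz(f,q["location"],z)))
E
```

```text
{'time_s': 0.0, 'qpos': array([-7.27084459e+01,  1.83513848e+01,  8.97054538e+01,  2.33109523e-04,
        7.20426049e+01, -1.14522017e+00]), 'qvel': array([-0.0511086 , -0.00936211,  0.10620509,  0.00718964, -0.01836432,
        0.03915014]), 'effort': array([ 5.57646381e-04, -4.12462413e+01, -2.31972420e+01,  7.27633014e-02,
        4.55245643e-02, -1.38477239e-04]), 'ee_pos': array([ 181.71802407, -545.03823236,  227.12926976]), 'ee_rot': array([-1.79900581e+02, -2.20911343e-03,  1.84367003e+01]), 'force': array([0.38886624, 0.1879918 , 0.39331569]), 'torque': array([-0.00444459,  0.05456461,  0.0069585 ]), 'gripper_force': 0.0, 'gripper_width': 91.46518515661123}
top [ 477.64183745  -63.13987209 1498.10591357] [-178.21858463    0.33825337  -88.77134002] 405.21846999947985 -0.03613989791795771
cover_hinge 0.76 [334. 193.] [568. -86. 205.]
cover_edge 0.83 [312. 197.] [552. -14. 224.]
tape_roll 0.76 [278. 184.] [594.  98. 200.]
gallipot 0.79 [213. 197.] [549. 304. 200.]
forceps 0.52 [400. 223.] [ 479. -332.    0.]
instrument_box 0.64 [445. 203.] [ 555. -501.    0.]
spray_bottle 0.89 [394. 157.] [ 724. -307.    0.]
carton 0.6 [426. 251.] [ 377. -430.    0.]
carton 0.3 [280. 183.] [615. 113.   0.]
scene [1324.80515786   12.50523522  904.58283901] [-133.54754592    0.73329222   95.64277587] 427.0299424271715 -0.07406700972946662
sealer 0.64 [401. 240.] [540. 140.   0.]
cover_hinge 0.61 [317. 185.] [560. -88. 205.]
cover_edge 0.65 [347. 181.] [560. -15. 224.]
tape_roll 0.85 [392. 199.] [589.  94. 200.]
gallipot 0.75 [478. 190.] [538. 303. 200.]
forceps 0.63 [319. 185.] [ 336. -111.    0.]
forceps 0.52 [242. 212.] [ 475. -326.    0.]
instrument_box 0.8 [173. 229.] [ 558. -511.    0.]
spray_bottle 0.96 [229. 281.] [ 718. -302.    0.]
carton 0.84 [217. 189.] [ 382. -431.    0.]
```

View pics/top0.png

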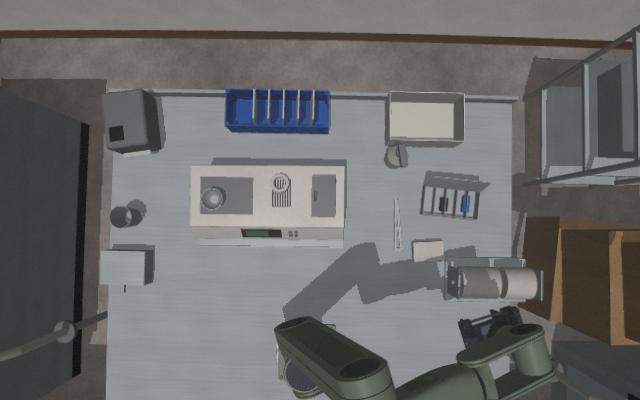

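View pics/scene0.png

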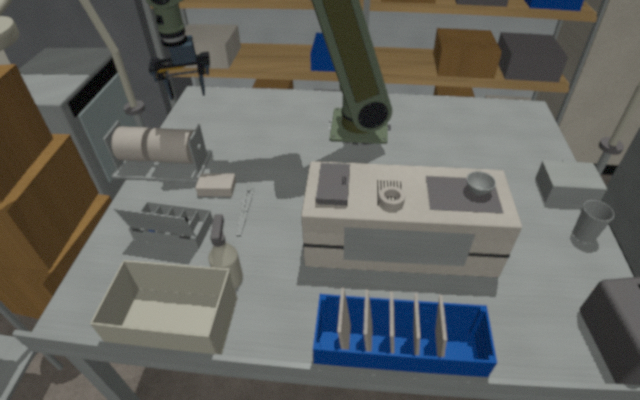

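The top and scene views agree. The sealer lies along y, with the cover at about (324,196) px in the top view, its hinge near (564,-87) and its edge near (556,-14). The tape roll and gallipot are on the deck further +y. Next I'll plan the approach.

```bash
cat >> h.py <<'E'
def plan(T,eul,n,P0=None,R0=None):
    """n rows from the current (or given) pose to T (mm), eul; prints rows"""
    s=sensors.state(); P=np.array(s["ee_pos"] if P0 is None else P0,float)
    A=R.from_euler('xyz',s["ee_rot"] if R0 is None else R0,degrees=True)
    B=R.from_euler('xyz',eul,degrees=True); w=(A.inv()*B).as_rotvec()/n; d=(np.array(T)-P)/n
    rows=[]
    for i in range(n):
        rows.append(np.r_[A.inv().apply(d)/10,w]); A=A*R.from_rotvec(w)
    for k in range(0,n,5): print([float(x) for x in np.round(np.concatenate(rows[k:k+5]),3)+0.])
E
python3 - <<'E'
from h import *
plan([560,-60,400],[180,0,91],17,P0=[182,-545,387])
E
```

```text
[3.012, -2.003, -0.077, 0.0, 0.0, -0.074, 3.152, -1.774, -0.077, 0.0, 0.0, -0.074, 3.276, -1.534, -0.077, 0.0, 0.0, -0.074, 3.381, -1.286, -0.077, 0.0, 0.0, -0.074, 3.467, -1.031, -0.077, 0.0, 0.0, -0.074]
[3.534, -0.77, -0.077, 0.0, 0.0, -0.074, 3.582, -0.505, -0.077, 0.0, 0.0, -0.074, 3.609, -0.237, -0.077, 0.0, 0.0, -0.074, 3.617, 0.033, -0.077, 0.0, 0.0, -0.074, 3.604, 0.302, -0.077, 0.0, 0.0, -0.074]
[3.572, 0.569, -0.077, 0.0, 0.0, -0.074, 3.52, 0.833, -0.077, 0.0, 0.0, -0.074, 3.448, 1.093, -0.077, 0.0, 0.0, -0.074, 3.357, 1.347, -0.076, 0.0, 0.0, -0.074, 3.248, 1.593, -0.076, 0.0, 0.0, -0.074]
[3.12, 1.83, -0.076, 0.0, 0.0, -0.074, 2.975, 2.057, -0.076, 0.0, 0.0, -0.074]
```

Call:
step_arm(plan=[0,0,-4,0,0,0,0,0,-4,0,0,0,0,0,-4,0,0,0,0,0,-4,0,0,0], hand=0, newtons=20)

```text
time_s: 1.33
ee_pos: [181.7, -545.0, 389.9]
ee_rot: [-180.0, 0.0, 18.4]
force: [0.2, -1.2, -0.7]
gripper_width: 67.2
gripper_force: 0.0
```

Call:
step_arm(plan=[3.0,-2.0,-0.08,0,0,-0.074,3.15,-1.77,-0.08,0,0,-0.074,3.28,-1.53,-0.08,0,0,-0.074,3.38,-1.29,-0.08,0,0,-0.074,3.47,-1.03,-0.08,0,0,-0.074])

```text
time_s: 1.75
ee_pos: [293.7, -401.6, 392.1]
ee_rot: [180.0, -0.0, 39.8]
force: [-0.5, 0.6, -0.6]
gripper_width: 33.9
gripper_force: 0.0
```

Call:
step_arm(plan=[3.53,-0.77,-0.08,0,0,-0.074,3.58,-0.5,-0.08,0,0,-0.074,3.61,-0.24,-0.08,0,0,-0.074,3.62,0.03,-0.08,0,0,-0.074,3.6,0.3,-0.08,0,0,-0.074])

```text
time_s: 2.17
ee_pos: [405.4, -259.2, 396.2]
ee_rot: [180.0, 0.0, 61.0]
force: [-0.3, -0.1, 0.2]
gripper_width: 1.4
gripper_force: 0.0
```

Call:
step_arm(plan=[3.57,0.57,-0.08,0,0,-0.074,3.52,0.83,-0.08,0,0,-0.074,3.45,1.09,-0.08,0,0,-0.074,3.36,1.35,-0.08,0,0,-0.074,3.25,1.59,-0.08,0,0,-0.074])

```text
time_s: 2.58
ee_pos: [517.5, -117.1, 400.2]
ee_rot: [180.0, 0.0, 82.3]
force: [1.1, -0.5, 0.7]
gripper_width: 0.4
gripper_force: 0.0
```

Call:
step_arm(plan=[3.12,1.83,-0.08,0,0,-0.074,2.98,2.06,-0.08,0,0,-0.074,0,0,0,0,0,0])

```text
time_s: 2.83
ee_pos: [564.8, -57.2, 400.3]
ee_rot: [180.0, -0.2, 91.0]
force: [-0.8, -0.1, -0.3]
gripper_width: 0.3
gripper_force: 0.0
```

Run:
```python
from h import *
f=viewer.grab_frame("wrist");save(f,"w1.png");s=sensors.state();print(s["time_s"],s["ee_pos"],s["ee_rot"],s["gripper_width"],f["position"],f["attitude"],f["fx"])
for n,z in dict(cover_hinge=205,cover_edge=224,tape_roll=200,gallipot=200).items():
    for q in viewer.pinpoint(n,f)[:2]: print(n,round(q["score"],2),np.round(q["location"]),np.round(onz(f,q["location"],z),1))
```

```text
2.8833 [563.10797058 -59.5319955  400.48454348] [-1.79932045e+02 -3.27682780e-02  9.07688805e+01] 0.6113785700514819 [564.16102185   6.330522   557.4269374 ] [ 1.66671796e+02 -1.27885489e-01  9.72063789e-01] 325.5899852878177
cover_hinge 0.66 [317. 216.] [562.2 -87.4 205. ]
cover_edge 0.7 [314. 151.] [559.2 -14.  224. ]
tape_roll 0.96 [358.  48.] [602.2  88.8 200. ]
```

View pics/w1.png

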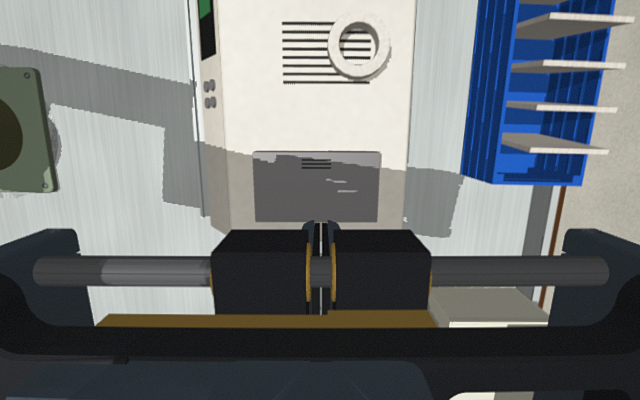

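The wrist view shows the shut cover between (253,151) and (381,221), with its ribs at (317,163). The tape roll is well clear at (358,48). The gripper is closed, so I'll go above the ribbed edge.

Call:
step_arm(plan=[1.2,-0.1,3.9,0,0,0,1.2,-0.1,3.9,0,0,0,1.2,-0.1,3.9,0,0,0,1.1,0,3.5,0,0,0,0,0,0,0,0,0])

```text
time_s: 3.5
ee_pos: [553.0, -14.6, 242.8]
ee_rot: [-179.2, -0.1, 90.5]
force: [-2.0, -0.4, -1.0]
gripper_width: 0.2
gripper_force: 0.0
```

Call:
step_arm(plan=[0,0,0.3,0,0,0,0,0,0.3,0,0,0,0,0,0.3,0,0,0,0,0,0,0,0,0])

```text
time_s: 3.83
ee_pos: [559.2, -15.9, 242.3]
ee_rot: [179.8, 0.0, 90.5]
force: [0.5, -0.1, 0.2]
gripper_width: 0.3
gripper_force: 0.0
```

Call:
step_arm(plan=[0.5,0,0,0,0,0,0,0,0,0,0,0,0,0,0,0,0,0])

```text
time_s: 4.08
ee_pos: [558.5, -9.9, 241.2]
ee_rot: [179.9, 0.0, 90.5]
force: [-0.8, 0.3, -1.0]
gripper_width: 0.2
gripper_force: 0.0
```

Call:
step_arm(plan=[0,0,0.2,0,0,0,0,0,0.2,0,0,0,0,0,0,0,0,0])

```text
time_s: 4.33
ee_pos: [558.5, -9.6, 236.7]
ee_rot: [179.9, -0.0, 90.5]
force: [-0.2, 2.7, 2.6]
gripper_width: 0.3
gripper_force: 1.4
```

Call:
step_arm(plan=[0,0,0.2,0,0,0,0,0,0.2,0,0,0,0,0,0,0,0,0])

```text
time_s: 4.58
ee_pos: [558.6, -9.1, 234.3]
ee_rot: [179.9, -0.1, 90.5]
force: [-2.0, 3.6, 9.7]
gripper_width: 0.6
gripper_force: 4.7
```

Call:
step_arm(plan=[0,0,0.1,0,0,0,0,0,0,0,0,0])

```text
time_s: 4.75
ee_pos: [558.6, -9.1, 234.2]
ee_rot: [179.8, -0.1, 90.5]
force: [-3.2, 3.6, 13.4]
gripper_width: 0.6
gripper_force: 6.7
```

The press reached the firm stop at about 13 N. Releasing and lifting away.

Call:
step_arm(plan=[0.5,0,-4,0,0,0,0.5,0,-4,0,0,0,0,0,-4,0,0,0,-1,0,-4,0,0,0,0,0,0,0,0,0])

```text
time_s: 5.17
ee_pos: [560.4, -11.3, 399.8]
ee_rot: [179.1, 0.2, 90.5]
force: [-0.3, 0.1, 0.5]
gripper_width: 0.5
gripper_force: 0.0
```

Call:
step_arm(plan=[0,0,0,0,0,0,0,0,0,0,0,0,0,0,0,0,0,0,0,0,0,0,0,0,0,0,0,0,0,0])

```text
time_s: 5.58
ee_pos: [557.8, -10.0, 390.0]
ee_rot: [-179.8, 0.0, 90.5]
force: [-0.8, 0.2, 0.3]
gripper_width: 0.4
gripper_force: 0.0
```

Call:
step_arm(plan=[0,0,0,0,0,0,0,0,0,0,0,0,0,0,0,0,0,0,0,0,0,0,0,0,0,0,0,0,0,0])

```text
time_s: 6.0
ee_pos: [558.2, -10.0, 391.5]
ee_rot: [180.0, 0.0, 90.5]
force: [-0.4, 0.3, -0.4]
gripper_width: 0.6
gripper_force: 0.0
```

Call:
step_arm(plan=[0,0,0,0,0,0,0,0,0,0,0,0,0,0,0,0,0,0,0,0,0,0,0,0,0,0,0,0,0,0])

```text
time_s: 6.42
ee_pos: [558.2, -10.0, 391.6]
ee_rot: [180.0, 0.0, 90.5]
force: [-0.6, 0.5, 0.0]
gripper_width: 0.5
gripper_force: 0.0
```

Call:
step_arm(plan=[0,0,0,0,0,0,0,0,0,0,0,0,0,0,0,0,0,0,0,0,0,0,0,0,0,0,0,0,0,0])

```text
time_s: 6.83
ee_pos: [558.2, -10.0, 391.6]
ee_rot: [180.0, 0.0, 90.5]
force: [0.3, -0.8, -0.6]
gripper_width: 0.5
gripper_force: 0.0
```

Run:
```python
from h import *
f=viewer.grab_frame("wrist");s=sensors.state();print(s["time_s"],s["ee_pos"],s["ee_rot"])
im=cv2.resize(f["img"][100:250,220:420],None,fx=4,fy=4,interpolation=cv2.INTER_CUBIC);cv2.imwrite("pics/w2.png",im[:,:,::-1])
for n in ("button_1_top","button_2_top","button_3_top"):
    for q in viewer.pinpoint(n,f)[:4]: print(n,round(q["score"],2),np.round(q["location"],1),np.round(onz(f,q["location"],209.5),1),np.round(onz(f,q["location"],216.5),1))
for n,z in dict(cover_hinge=205,cover_edge=280).items():
    for q in viewer.pinpoint(n,f)[:1]: print(n,round(q["score"],2),np.round(q["location"]),np.round(onz(f,q["location"],z),1))
```

```text
6.8833 [558.17009617 -10.02489822 391.5575049 ] [1.79997237e+02 6.47777277e-03 9.05153961e+01]
button_1_top 0.5 [285.8 227.3] [522.  -49.9 209.5] [522.7 -47.7 216.5]
button_2_top 0.48 [322.3 226.1] [561.6 -48.2 209.5] [561.5 -46.1 216.5]
button_3_top 0.44 [355.5 225.5] [597.7 -47.2 209.5] [596.8 -45.1 216.5]
cover_hinge 0.94 [321. 256.] [560.9 -84.3 205. ]
```

View pics/w2.png

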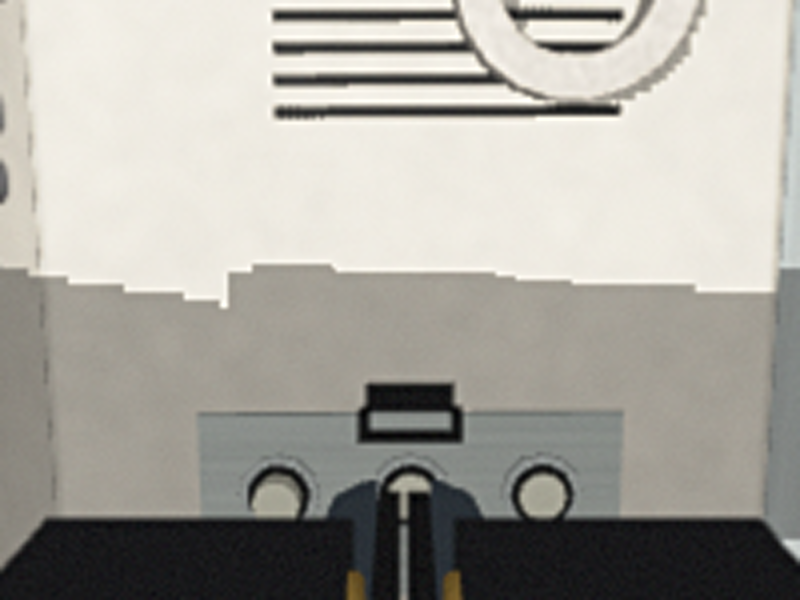

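The crop shows the cover open and three buttons. The left one, at about (277,497) in the crop, seems to stand out, but the fingers partly hide the row. One clearer look from further -y.

Call:
step_arm(plan=[-2.5,0,0,0,0,0,-2.5,0,0,0,0,0,0,0,0,0,0,0,0,0,0,0,0,0])

```text
time_s: 7.47
ee_pos: [558.6, -60.7, 391.4]
ee_rot: [-180.0, -0.0, 90.4]
force: [-0.5, 0.1, 0.1]
gripper_width: 0.3
gripper_force: 0.0
```

Run:
```python
from h import *
f=viewer.grab_frame("wrist");s=sensors.state();print(s["time_s"],s["ee_pos"],s["ee_rot"])
im=cv2.resize(f["img"][130:250,240:400],None,fx=5,fy=5,interpolation=cv2.INTER_CUBIC);cv2.imwrite("pics/w3.png",im[:,:,::-1])
for q in viewer.pinpoint("button_1_top",f)[:4]: print(round(q["score"],2),np.round(q["location"],1),np.round(onz(f,q["location"],209.5),1),np.round(onz(f,q["location"],216.5),1))
for n,z in dict(cover_hinge=205,cover_edge=276).items():
    for q in viewer.pinpoint(n,f)[:1]: print(n,round(q["score"],2),np.round(q["location"]),np.round(onz(f,q["location"],z),1))
```

```text
7.5167 [558.62096078 -60.01957892 391.49987738] [-1.79997535e+02 -3.46495992e-02  9.04685664e+01]
0.56 [287.4 180. ] [524.9 -48.6 209.5] [525.6 -47.5 216.5]
cover_hinge 0.86 [320. 216.] [559.5 -88.1 205. ]
cover_edge 0.57 [323. 237.] [562.2 -89.  276. ]
```

View pics/w3.png

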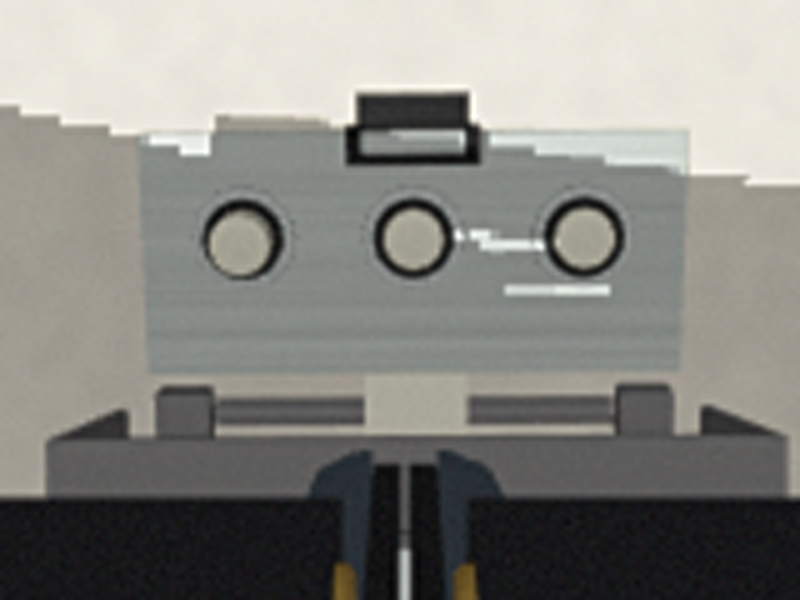

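The left button, at about (241,240) in the crop, stands out. It is larger and displaced in its ring, unlike the other two. It sits at about (525,-48), so I'll move above it and press.

Call:
step_arm(plan=[1.3,-1.7,0,0,0,0,0,-1.6,3.9,0,0,0,0,0,3.9,0,0,0,0,0,3.9,0,0,0,0,0,3.5,0,0,0])

```text
time_s: 8.08
ee_pos: [524.8, -46.4, 238.4]
ee_rot: [180.0, -0.0, 90.6]
force: [0.7, 0.3, -0.0]
gripper_width: 0.1
gripper_force: 0.0
```

Call:
step_arm(plan=[0,0,0,0,0,0,0,0,0,0,0,0,0,0,0,0,0,0,0,0,0,0,0,0])

```text
time_s: 8.42
ee_pos: [527.6, -47.3, 242.9]
ee_rot: [179.7, 0.0, 90.5]
force: [-0.2, 0.1, 0.5]
gripper_width: 0.8
gripper_force: 0.0
```

Call:
step_arm(plan=[0,-0.2,0.5,0,0,0,0,0,0.5,0,0,0,0,0,0,0,0,0,0,0,0,0,0,0])

```text
time_s: 8.75
ee_pos: [523.6, -47.4, 230.1]
ee_rot: [180.0, 0.0, 90.5]
force: [0.5, 0.3, -0.5]
gripper_width: 0.2
gripper_force: 0.0
```

Call:
step_arm(plan=[0,0,0.2,0,0,0,0,0,0.2,0,0,0,0,0,0,0,0,0,0,0,0,0,0,0])

```text
time_s: 9.08
ee_pos: [523.7, -47.4, 226.0]
ee_rot: [180.0, 0.0, 90.5]
force: [0.0, -0.5, 2.2]
gripper_width: 0.8
gripper_force: 0.8
```

Call:
step_arm(plan=[0,0,0.2,0,0,0,0,0,0.1,0,0,0,0,0,0,0,0,0])

```text
time_s: 9.33
ee_pos: [523.8, -47.4, 223.6]
ee_rot: [180.0, 0.0, 90.5]
force: [-2.0, -0.3, 6.8]
gripper_width: 0.5
gripper_force: 3.0
```

Call:
step_arm(plan=[0,0,0.1,0,0,0,0,0,0.1,0,0,0,0,0,0,0,0,0])

```text
time_s: 9.58
ee_pos: [523.8, -47.4, 223.3]
ee_rot: [179.9, 0.0, 90.5]
force: [-4.6, -0.1, 15.6]
gripper_width: 0.4
gripper_force: 7.3
```

The button bottomed at TCP z 223.3 with 15.6 N. Next: up, over the cover and behind it.

Call:
step_arm(plan=[0,0,-4,0,0,0,0,0,-4,0,0,0,0,0,-4,0,0,0,-2,1,0,0,0,0,-3.5,1.5,0,0,0,0])

```text
time_s: 10.0
ee_pos: [550.0, -100.3, 344.6]
ee_rot: [179.6, -0.0, 90.8]
force: [1.3, -0.6, -0.6]
gripper_width: 0.5
gripper_force: 0.0
```

Call:
step_arm(plan=[-3.5,1.2,0,0,0,0,0,0,2,0,0,0,0,0,2,0,0,0,0,0,0,0,0,0,0,0,0,0,0,0])

```text
time_s: 10.42
ee_pos: [561.0, -136.9, 299.8]
ee_rot: [-179.8, -0.0, 90.5]
force: [0.5, 0.2, 0.5]
gripper_width: 0.8
gripper_force: 0.0
```

Call:
step_arm(plan=[0,0,0,0,0,0,0,0,0,0,0,0,0,0,0,0,0,0])

```text
time_s: 10.67
ee_pos: [562.0, -136.8, 302.4]
ee_rot: [179.9, 0.0, 90.6]
force: [0.1, 0.8, 0.4]
gripper_width: 0.4
gripper_force: 0.0
```

Run:
```python
from h import *
f=viewer.grab_frame("scene");s=sensors.state();print(s["time_s"],s["ee_pos"],s["ee_rot"],s["force"])
im=cv2.resize(f["img"][60:260,230:480],None,fx=3,fy=3,interpolation=cv2.INTER_CUBIC);cv2.imwrite("pics/s4.png",im[:,:,::-1])
P=np.array(s["ee_pos"]);h=-87.5
th=np.linspace(1.4,0.0,16)
out=[]
for t in th:
    r=60 if t>.7 else 60+24*(.7-t)/.7
    z=205+min(r,70)*np.sin(t)+19*np.cos(t)
    y=h+r*np.cos(t)-19*np.sin(t)
    Q=np.array([P[0],y-16,z+14]);d=Q-P;out.append((round(t,2),round(d[1]/10,2),round(-d[2]/10,2)));P=Q
for o in out: print(*o)
```

```text
10.7167 [ 561.89182545 -136.78273792  302.20133395] [1.79875575e+02 3.89140749e-02 9.05446169e+01] [-0.32049974 -0.11338625  0.05783239]
1.4 2.48 2.08
1.31 0.58 -0.05
1.21 0.59 0.0
1.12 0.58 0.06
1.03 0.58 0.11
0.93 0.56 0.16
0.84 0.55 0.22
0.75 0.52 0.27
0.65 0.62 0.22
0.56 0.74 0.2
0.47 0.74 0.3
0.37 0.72 0.43
0.28 0.69 0.56
0.19 0.65 0.59
0.09 0.6 0.62
0.0 0.53 0.64
```

View pics/s4.png

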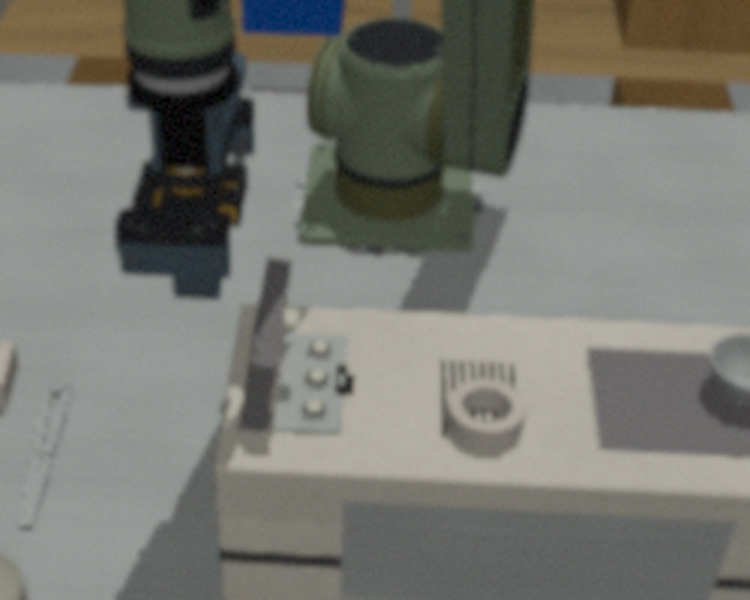

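The scene crop shows the cover upright at about (265,345), all three buttons level (320,347)–(313,408), and the fingertips at (198,285) behind the cover. Lowering, then pushing the cover round.

Call:
step_arm(plan=[0,0,2.1,0,0,0,0,0,0,0,0,0,1.2,0,0,0,0,0,1.2,0,0,0,0,0,0.6,0,0,0,0,0])

```text
time_s: 11.13
ee_pos: [561.5, -105.5, 281.2]
ee_rot: [179.9, 0.0, 90.6]
force: [-0.4, -1.6, 1.4]
gripper_width: 0.1
gripper_force: 1.2
```

Call:
step_arm(plan=[0.6,0,0,0,0,0,0.6,0,0.05,0,0,0,0.6,0,0.1,0,0,0,0.6,0,0.15,0,0,0])

```text
time_s: 11.47
ee_pos: [561.4, -82.5, 278.0]
ee_rot: [179.9, 0.0, 90.5]
force: [-0.4, -1.4, 4.1]
gripper_width: 0.4
gripper_force: 2.0
```

Call:
step_arm(plan=[0.55,0,0.2,0,0,0,0.5,0,0.3,0,0,0,0.6,0,0.2,0,0,0,0.75,0,0.2,0,0,0])

```text
time_s: 11.8
ee_pos: [560.8, -59.1, 267.4]
ee_rot: [-180.0, 0.1, 90.5]
force: [-0.5, -3.0, 1.6]
gripper_width: 0.3
gripper_force: 1.4
```

Call:
step_arm(plan=[0.75,0,0.3,0,0,0,0.7,0,0.4,0,0,0,0.7,0,0.55,0,0,0,0.65,0,0.6,0,0,0,0.6,0,0.6,0,0,0])

```text
time_s: 12.22
ee_pos: [560.4, -24.0, 242.8]
ee_rot: [-180.0, -0.0, 90.5]
force: [-0.7, -2.2, 2.4]
gripper_width: 0.5
gripper_force: 1.4
```

Call:
step_arm(plan=[0.5,0,0.5,0,0,0,0.5,0,0.1,0,0,0,0,0,0,0,0,0])

```text
time_s: 12.47
ee_pos: [560.0, -13.7, 236.8]
ee_rot: [-179.9, -0.1, 90.6]
force: [-0.3, 0.2, 0.8]
gripper_width: 0.6
gripper_force: 0.0
```

Call:
step_arm(plan=[0,0,0.2,0,0,0,0,0,0.2,0,0,0,0,0,0,0,0,0])

```text
time_s: 12.72
ee_pos: [560.3, -13.5, 234.8]
ee_rot: [180.0, -0.2, 90.5]
force: [-2.8, 4.1, 7.9]
gripper_width: 0.8
gripper_force: 3.5
```

Call:
step_arm(plan=[0,0,0.1,0,0,0,0,0,0,0,0,0])

```text
time_s: 12.88
ee_pos: [560.3, -13.5, 234.6]
ee_rot: [179.9, -0.2, 90.5]
force: [-3.4, 5.2, 10.8]
gripper_width: 0.5
gripper_force: 5.6
```

Call:
step_arm(plan=[0,0,-4,0,0,0,0,0,-4,0,0,0,0,0,-4,0,0,0,0,0,-4,0,0,0,0,0,0,0,0,0])

```text
time_s: 13.3
ee_pos: [562.7, -15.1, 401.0]
ee_rot: [179.1, 0.0, 90.5]
force: [0.1, -0.9, 0.9]
gripper_width: 0.5
gripper_force: 0.0
```

Call:
step_arm(plan=[0,0,0,0,0,0,0,0,0,0,0,0,0,0,0,0,0,0,0,0,0,0,0,0,0,0,0,0,0,0])

```text
time_s: 13.72
ee_pos: [560.0, -15.0, 390.9]
ee_rot: [-179.8, -0.0, 90.5]
force: [0.1, 0.2, 0.2]
gripper_width: 0.3
gripper_force: 0.0
```

Call:
step_arm(plan=[0,0,0,0,0,0,0,0,0,0,0,0,0,0,0,0,0,0,0,0,0,0,0,0,0,0,0,0,0,0])

```text
time_s: 14.13
ee_pos: [560.4, -15.0, 392.5]
ee_rot: [180.0, 0.0, 90.5]
force: [-0.1, 0.8, 0.7]
gripper_width: 0.4
gripper_force: 0.0
```

Run:
```python
from h import *
f=viewer.grab_frame("scene");s=sensors.state();print(s["time_s"],s["ee_pos"],s["force"])
im=cv2.resize(f["img"][60:260,230:480],None,fx=3,fy=3,interpolation=cv2.INTER_CUBIC);cv2.imwrite("pics/s5.png",im[:,:,::-1])
f=viewer.grab_frame("wrist")
for n,z in dict(cover_hinge=205,cover_edge=224,tape_roll=200).items():
    for q in viewer.pinpoint(n,f)[:1]: print(n,round(q["score"],2),np.round(q["location"]),np.round(onz(f,q["location"],z),1))
```

```text
14.1833 [560.42190764 -14.99000257 392.51202912] [-0.0084163  -0.50310665  1.27799198]
cover_hinge 0.78 [318. 250.] [559.4 -83.  205. ]
cover_edge 0.69 [319. 193.] [559.9 -14.1 224. ]
tape_roll 0.86 [358.  93.] [599.5  85.9 200. ]
```

View pics/s5.png

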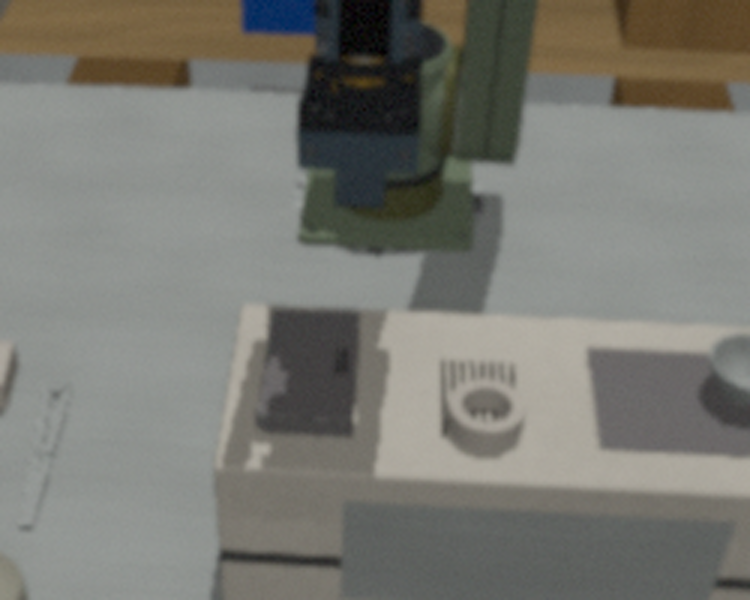

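The crop shows the cover flat at about (310,370) 1.2 s after release, with its edge measured where it was at the start. The tape roll and bowl have not moved. Handing in.

```bash
python3 -c "
from workcell import env
print(env.job_done())"
```

```text
the job is handed in; nothing more can be done
None
```

The job is handed in at about 14 s: the cover popped open, the tripped breaker went fully in, and the cover looked flush 1.2 s after release. The tape roll and bowl stayed put; no verdict came back.

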